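# Reset and lock the heel stop of a last jack, then sleeve its pin

### The job

Set up the last jack for the next shoe: swing the lock ring's lever back (counter-clockwise, looking down on the knob) by at least an eighth of a turn, then turn the winged adjuster knob until its pointer lines up with the setting tab on the scale, then swing the lever clockwise back to its stop to lock the knob there. Last, push the taller of the two loose steel sleeves right down onto the jack's upright pin and let go. Do not shift the setting tab, the shorter sleeve, or the wax, spool, bone folder and folding rule lying about.

Things in the scene. Friction and masses are not known exactly. Their poses are not given: they have to be found in the camera images.
- last_jack: grey cast base plate 245 x 104 x 14 mm fixed to the table, origin at table height under the middle of the top of its inclined boss; own x runs along the plate to the upright pin, z up. The boss axis leans 30 deg from vertical towards own -x (towards the robot): its outward direction is (-0.5, 0, 0.866) in the jack's frame, and the ring, knob and tab all turn about it. Boss top is 115 mm above the table. The rear half carries an upright pin 128 mm along own x from the origin
- lock_ring (a joint): turn of the dark lock ring (60 mm disc round the boss top) with its radial lever, rad: 0 = tight against its stop, grows counter-clockwise seen from the knob's end to 1.2 = fully loose (end stop). Turns about the boss axis, stays where left, needs about 5 N at the post. The knob must be turned only while the ring is loose; loosened means over 0.75, tight again means under 0.12
- lever_post (a point): grip point on the steel post at the end of the lock ring's lever: a round post 14 mm across, parallel to the boss axis, 75 mm from that axis, standing from 10 to 47 mm above the boss top; this point is at 37 mm, on the post's centre line. Frame turns with the ring, z = boss axis outwards
- adjuster (a joint): turn of the adjuster knob, rad, counter-clockwise positive seen from its end, range -1.1 to 1.1; 0 = pointer straight uphill along the jack's own +x. Stays where left. Turns lightly (0.06 N m), even while the ring is tight: never turn it then
- knob_grip (a point): grip point on the boss axis in the middle of the knob's steel wing, 46 mm above the boss top. The wing is 14 mm thick (own y), 48 mm long (own x), from 28 to 55 mm above the boss top; below it a hub 34 mm across and the fixed scale, whose top is 14 mm above the boss top at 38 to 54 mm radius. z = boss axis outwards, x = towards the pointer
- pointer_tip (a point): tip of the knob's thin dark pointer blade, 37 mm from the boss axis, 17.5 mm above the boss top; x points outwards along the pointer, z = boss axis
- set_tab (a joint): place of the setting tab on the scale, rad, measured as for the knob: the knob is set when joint adjuster equals this within 0.12. Must stay put
- tab_tip (a point): inner tip of the setting tab's blade, a small dark steel rider on the outer rim of the scale, rising to 20 mm above the boss top, 39 mm from the boss axis; x points radially outwards, z = boss axis
- tall_sleeve_mid (a point): centre of the taller loose steel sleeve: tube 32 mm outside, 20 mm bore, 64 mm long, open at both ends, standing upright on the table; z along its bore
- short_sleeve_mid (a point): centre of the shorter loose sleeve, same tube but 36 mm long, standing upright on the table; leave it
- pin_seat_mid (a point): where the taller sleeve's centre must come when it is fully home on the pin: 52 mm above the table, on the pin's axis. Pin 17 mm across with a cone tip, standing on a shoulder 44 mm across whose top is 20 mm above the table; pin top is 60.5 mm above the table
- wax: loose lump of thread wax 37 x 53 x 24 mm, origin centre of underside; leave it
- spool: loose thread spool 46 mm across, 60 mm high, origin centre of underside; leave it
- folder: loose bone folder, flat, 20 x 136 x 6 mm, origin centre of underside; leave it
- rule: loose folded rule 16 x 118 x 14 mm, origin centre of underside; leave it
Mind the look-alikes: they are no part of the job. What is shaped like the part that bears tall_sleeve_mid but purple or red is not meant.

How it is judged (in metres and radians):
On the way, in this order (a step that is already met when the one before it is completed fails the run):
1. the lock ring is swung loose by at least 0.75 rad, the knob not yet turned (value of joint lock_ring above 0.75 rad and distance of pointer_tip from where it was at the start of the episode below 0.006 m), for 0.2 s.
2. with the ring loose, the knob's pointer lines up with the setting tab within 0.12 rad (value of joint lock_ring above 0.6 rad and angle between the x axis of pointer_tip and the x axis of tab_tip, either way round below 0.12 rad), for 0.2 s.
3. the lock ring is tight again (under 0.12 rad) with the pointer still on the tab (value of joint lock_ring below 0.12 rad and angle between the x axis of pointer_tip and the x axis of tab_tip, either way round below 0.12 rad), for 0.2 s.
At the end, for the whole second after the job is handed in: The lock ring is tight (under 0.12 rad from its stop), the pointer is within 0.12 rad (7 deg) of the setting tab, and the taller sleeve is at rest fully down on the upright pin (its centre within 5 mm of its seated place) (all of step 3 and distance between tall_sleeve_mid and pin_seat_mid below 0.005 m and linear speed of tall_sleeve below 0.02 m/s); the robot touches nothing.
It fails at once if the setting tab is shifted by more than 4 mm (distance of tab_tip from where it was at the start of the episode above 0.004 m).
It fails at once if the shorter sleeve is moved by more than 30 mm (distance of short_sleeve_mid from where it was at the start of the episode above 0.03 m).
It fails at once if the wax, spool, folder or rule is moved by more than 30 mm (distance of any of wax, spool, folder, rule from where it was at the start of the episode above 0.03 m).
It also fails if it takes over 72 s, if anything falls off the work surface, if the arm or the gripper's body presses on something with over 40 N, if the wrist force passes 120 N, or if a joint passes its speed limit or range.

### The arm

A 6-joint arm with a two-finger parallel gripper is mounted at the origin on a cart in front of the work surface, level with it; the furniture and walls round the work are solid. World frame = base frame: x ahead of the robot, y to its left, z up, the work surface at z = 0. Lengths are in m, angles in degrees, forces in N, time in s.
With the tool pointing down it reaches from about 0.4 to 0.825 m from the base axis. Payload 7 kg.
Tool frame: the origin (TCP) lies on the centre line of the jaws, within the pads' length; the fingertips stand 8 mm ahead of it and the grasp point (between the pads) lies 11 mm behind it; z points along the fingers, y is the line along which they close (so a half turn about z gives the same grasp; the last joint's range is limited). The gripper opens to 88 mm and grips with 3 to 60 N. Pads are 19 mm wide; open, the fingers measure 130 mm over their backs; the gripper's body (78 mm by 193 mm) begins 47 mm behind the grasp point.
Start: joints at [88.413, 20.546, 0.682, 0, -70.136, -16.507], TCP at [0.21, 0.642, 0.235] pointing down, gripper open.
Joint ranges: [-176.03, 176.03], [-82.01, 121.73], [-58.28, 71.71], [-173.87, 95.51], [-174.79, -0.11], [-173.66, 173.66]. Speed limits (degrees/s): [136.94, 136.94, 172.46, 180, 180, 180].

### API

Orientations are given as [roll, pitch, yaw] about the fixed x, y, z axes, in that order (R = Rz(yaw) Ry(pitch) Rx(roll)).
In Python, from plant import telemetry, viewer, close_job, models gives the robot as it stands.
- The arm moves only by the shell command python3 -m handwheel 'ROWS' [FORCE]. ROWS is JSON, a list of rows, each an object with "grip": the closure, from -1 (fully open) to 1 (shut); "travel": the shift along the tool's x, y, z as a fraction of full scale, a list of three; "spin": the turn about the tool's z as a fraction of full scale. A call has 1 to 8 rows; each row shifts and turns the commanded pose from where the row before left it, along the tool's axes as they then stand; what a row does not reach is not made up. Full scale, the value 1, is 0.025 m for a shift and 5 degrees for a turn. A row lasts 1/8 s, in which the tool goes at most 62.5 mm and 10.7 degrees, less where a joint would pass 70% of its speed; a pose out of reach is approached as far as the arm can. A call with a number of a shift or a turn outside -1 to 1 is refused whole. A call with a gripper value outside its range is refused whole. The fingers move at their own pace and stop on an object; FORCE is the grip in N (left out, the last holds). Time passes only in rows, so rows that do not move let the fingers close. It gives the time, the measured TCP pose, the force, the opening and the grip force at its end, in the units of the state.
- telemetry.get_state(): the state, without advancing time (a new reading comes with each control period).
- viewer.capture(name): name is "side" or "top"; returns the picture (480x640x3 uint8, red, green, blue); there is no depth.
- viewer.calibration(name): a dict with "fx", "fy", "cx", "cy" (pixels), "T" (4x4, takes a point from camera to world coordinates). Camera axes: x right, y down, z forward; pixel columns grow to the right and rows downward; lengths in m; the calibration is good to about 2 mm. A picture is of the moment at which its call begins. calibration takes no time and is no camera call.
- close_job(): hands the job in; it is judged then, once.
Trained networks look in the newest picture that a camera, given by its name, has taken for a name from the list of things; names that differ only in an ending like _2 or _b are one class to them, and where a whole thing is asked for, a point or a joint stands for the part that bears it (a point fixed in the world has none). Each returns a list of dicts, best first, with "p" (0 to 1); they miss things now and then, are a little off and sometimes report something else, mostly with a low value. They report only what shows in the picture. A call takes as long as a camera call. They do not tell look-alikes from the thing itself.
- models.find_in(camera, thing): "position" ([column, row] in pixels, amid what is visible of it).
The state is a dict: "time_s": time; "joints": joint angles; "qd": joint speeds; "joint_torque": joint torques, N m; "tcp_pos": TCP position; "eef_rot": TCP orientation; "contact_force": force on the tool from outside, world axes, zero at the start; "moment": the same for the moment, N m; "gripper_width": finger opening in m; "gripper_force": force on a finger pad.
Only numpy, scipy, OpenCV 4.12 (cv2) and the standard library are available. Lean on these libraries where they do the work, as an engineer would, in place of code of your own. Each camera call takes 0.05 s, during which the arm holds its last target. There are 200 camera calls.

## Working session

There is one attempt and no reset: what is moved stays moved. The work goes in short steps, Python scripts to look and compute and a shell command to move; the robot and the scene stay as the last step left them, time stands still between calls to the robot, and variables do not carry over. Pictures are saved under pics/ and viewed, at most 10 in all, crops included, and the job is handed in when it is done.

```bash
ls; mkdir -p pics; python3 - <<'E'
from plant import telemetry, viewer, models
import cv2, numpy as np
print(telemetry.get_state())
for c in("side","top"):
    im=viewer.capture(c); cv2.imwrite(f"pics/{c}0.png",im[:,:,::-1])
    k=viewer.calibration(c); print(c,k["fx"],k["fy"],k["cx"],k["cy"],np.round(k["T"],4).tolist())
    for t in["last_jack","lever_post","knob_grip","pointer_tip","tab_tip","tall_sleeve_mid","short_sleeve_mid","pin_seat_mid"]:
        print(t,[(np.round(d["position"],1).tolist(),round(d["p"],2)) for d in models.find_in(c,t)][:3])
E
```

```text
pics
{'time_s': 0.0, 'joints': array([ 8.84128671e+01,  2.05937565e+01,  6.34482183e-01, -2.21014232e-02,
       -7.01357819e+01, -1.65046379e+01]), 'qd': array([ 0.07514714,  0.02360457,  0.04396506,  0.01952211,  0.00236925,
       -0.01995213]), 'joint_torque': array([-3.40914403e-04, -5.82726824e+01,  2.93048269e+01,  6.99672773e+00,
        6.92003465e-03, -1.63108357e-04]), 'tcp_pos': array([0.20950455, 0.6411648 , 0.23359563]), 'eef_rot': array([ 1.79902957e+02, -7.08722474e-03, -1.80992920e+01]), 'contact_force': array([-0.18961472,  0.61905012, -0.28590603]), 'moment': array([-0.04325396, -0.03848606, -0.00974441]), 'gripper_force': 0.0, 'gripper_width': 0.08796162035537106}
side 513.237178113616 513.237178113616 325.2070345975946 229.9487059522297 [[0.8576, -0.263, 0.442, 0.0765], [-0.5143, -0.4457, 0.7327, -0.77], [0.0043, -0.8557, -0.5175, 0.6631], [0.0, 0.0, 0.0, 1.0]]
last_jack [([324.1, 262.5], 0.65), ([347.8, 367.9], 0.34)]
lever_post [([309.9, 237.4], 0.61)]
knob_grip [([315.9, 215.9], 0.94), ([309.5, 198.6], 0.5)]
pointer_tip [([309.7, 217.2], 0.77)]
tab_tip []
tall_sleeve_mid [([261.7, 238.1], 0.81), ([293.1, 212.5], 0.6), ([263.7, 213.1], 0.47)]
short_sleeve_mid [([280.7, 202.3], 0.74)]
pin_seat_mid [([325.7, 259.7], 0.96)]
top 433.6800431685304 433.6800431685304 315.52197369636946 246.25428982421704 [[-0.0186, -0.9961, 0.0861, 0.5055], [-0.9997, 0.02, 0.0159, 0.034], [-0.0176, -0.0858, -0.9962, 0.9589], [0.0, 0.0, 0.0, 1.0]]
last_jack [([334.5, 254.0], 0.9), ([225.2, 286.1], 0.72)]
lever_post [([341.6, 268.1], 0.86), ([458.3, 313.8], 0.34)]
knob_grip [([327.9, 278.0], 0.86), ([205.4, 205.8], 0.19)]
pointer_tip [([327.6, 279.7], 0.98), ([341.3, 275.3], 0.65)]
tab_tip [([328.6, 280.4], 0.63)]
tall_sleeve_mid [([225.8, 289.1], 0.66), ([259.4, 302.4], 0.55), ([224.4, 247.6], 0.5)]
short_sleeve_mid [([192.2, 245.3], 0.68)]
pin_seat_mid [([338.4, 255.6], 0.97)]
```

View pics/side0.png

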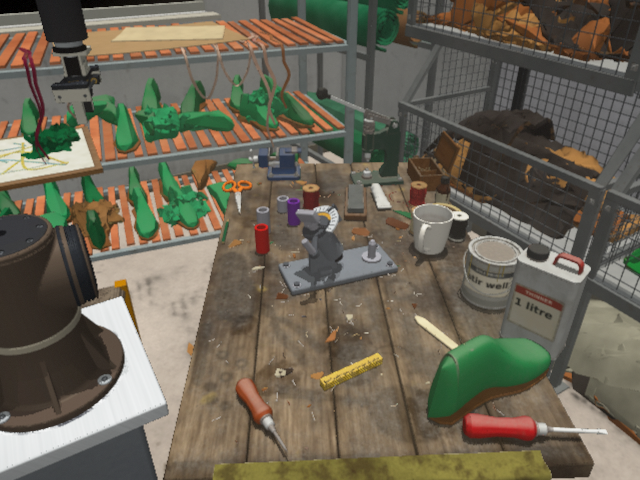

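View pics/top0.png

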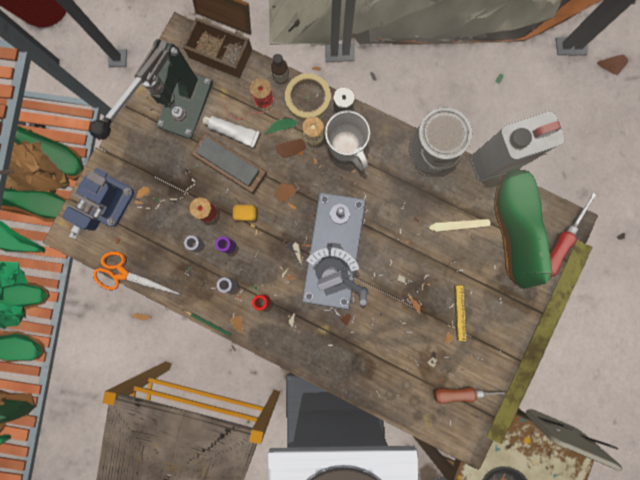

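```bash
python3 - <<'E'
import cv2, numpy as np
s=cv2.imread("pics/side0.png");t=cv2.imread("pics/top0.png")
f=lambda im,x,y,w,h:cv2.resize(im[y:y+h,x:x+w],(400,300),interpolation=cv2.INTER_CUBIC)
m=np.vstack([np.hstack([f(t,290,230,88,66),f(s,285,195,80,60)]),np.hstack([f(t,180,225,100,75),f(s,245,180,80,60)])])
cv2.imwrite("pics/crop.png",m)
E
```

```text
(no output)
```

View pics/crop.png

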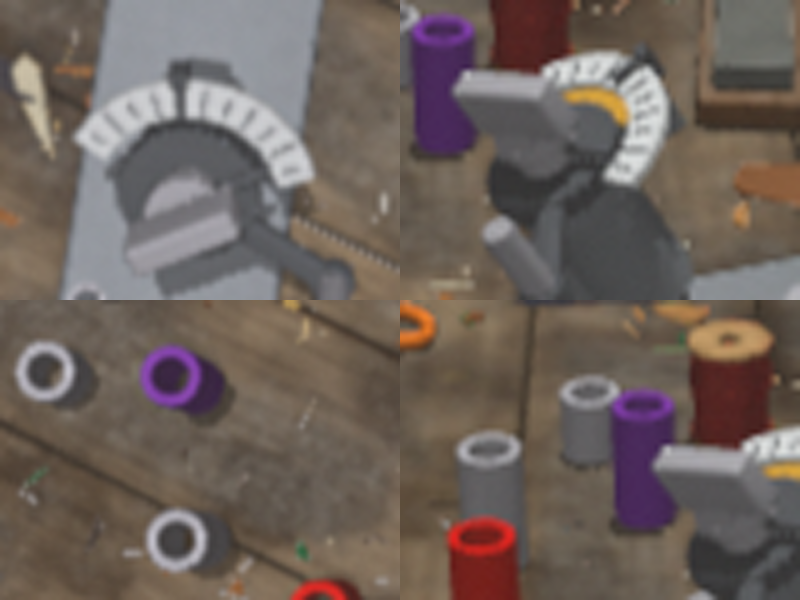

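```bash
cat > h.py <<'E'
import numpy as np, cv2
from plant import viewer
K={c:viewer.calibration(c) for c in("side","top")}
def proj(c,P):
    k=K[c];T=np.array(k["T"]);q=(np.atleast_2d(P)-T[:3,3])@T[:3,:3]
    return np.c_[k["fx"]*q[:,0]/q[:,2]+k["cx"],k["fy"]*q[:,1]/q[:,2]+k["cy"]]
def onz(c,uv,z):
    k=K[c];T=np.array(k["T"]);d=T[:3,:3]@[(uv[0]-k["cx"])/k["fx"],(uv[1]-k["cy"])/k["fy"],1];o=T[:3,3]
    return o+d*(z-o[2])/d[2]
def jack(x,y,yaw,P):
    c,s=np.cos(yaw),np.sin(yaw);return np.atleast_2d(P)@np.array([[c,-s,0],[s,c,0],[0,0,1]]).T+[x,y,0]
# boss frame -> jack frame : columns x uphill, y, z axis
B=np.array([[.866,0,-.5],[0,1,0],[.5,0,.866]])
def boss(P): return np.atleast_2d(P)@B.T+[0,0,.115]
E
python3 - <<'E'
from h import *
from scipy.optimize import least_squares
obs=[("top",(340,212),'pin'),("side",(372,241),'pin')]
cor={"top":[(304,302),(350,308),(366,197),(319,195)],"side":[(279,266),(293,291),(398,266),(385,247)]}
def r(p):
    x,y,a,o=p
    e=[]
    for c,uv,_ in obs:e+=list((proj(c,jack(x,y,a,[.128,0,.0605]))[0]-uv)*2)
    C=[[o-.1225,.052,.014],[o-.1225,-.052,.014],[o+.1225,-.052,.014],[o+.1225,.052,.014]]
    for c in cor:e+=list((proj(c,jack(x,y,a,C))-cor[c]).ravel())
    return e
s=least_squares(r,[.45,0,-.1,.05],loss="soft_l1");print(s.x,np.round(r(s.x),1))
x,y,a,o=s.x
out=[]
for c,(u,v,w,h) in {"top":(295,185,80,120),"side":(270,190,140,105)}.items():
    im=cv2.imread(f"pics/{c}0.png");f=400/w
    im=cv2.resize(im[v:v+h,u:u+w],None,fx=f,fy=f,interpolation=cv2.INTER_CUBIC)
    t=np.linspace(-1.2,1.2,25)
    arc=lambda R,z:jack(x,y,a,boss(np.c_[R*np.cos(t),R*np.sin(t),0*t+z]))
    C=[[o-.1225,.052,.014],[o-.1225,-.052,.014],[o+.1225,-.052,.014],[o+.1225,.052,.014]]
    for P,col in((jack(x,y,a,C),(0,255,0)),(jack(x,y,a,[.128,0,.0605]),(0,0,255)),(arc(.054,.014),(255,0,0)),(arc(.038,.014),(255,0,255)),(jack(x,y,a,boss([0,0,.055])),(0,255,255))):
        for q in proj(c,P):cv2.circle(im,tuple(np.int32((q-[u,v]+.5)*f)),2,col,-1)
    out.append(cv2.copyMakeBorder(im,0,600-im.shape[0],0,0,cv2.BORDER_CONSTANT))
# rectified boss plane at 17.5mm from both
g=np.linspace(-.06,.06,300)
for i,c in enumerate(("side",)):
    X,Y=np.meshgrid(g,g)  # col=-y, row=-x
    P=jack(x,y,a,boss(np.c_[-Y.ravel(),-X.ravel(),0*X.ravel()+.0165]))
    for j,cc in enumerate(("side",)):
        q=proj(cc,P).reshape(300,300,2).astype(np.float32)
        out[1][300:,:300]=cv2.remap(cv2.imread(f"pics/{cc}0.png"),q,None,cv2.INTER_CUBIC)
cv2.imwrite("pics/fit.png",np.hstack(out))
for n,uv,uv2 in(("tall",(224.3,285),(263,210)),):
    print(onz("top",uv,.064),onz("side",uv2,.064))
E
```

```text
[ 0.5283217   0.01466358 -0.16033991  0.05207652] [ 1.4 -0.7 -2.4 -1.2 -0.5 -0.2  1.2  0.7  0.2  0.7  0.4 -3.7 -0.9 -1.9
  0.3  0.3  1.3  0.  -7.1 -4.8]
[0.50641336 0.23792768 0.064     ] [0.50699049 0.23394831 0.064     ]
```

View pics/fit.png

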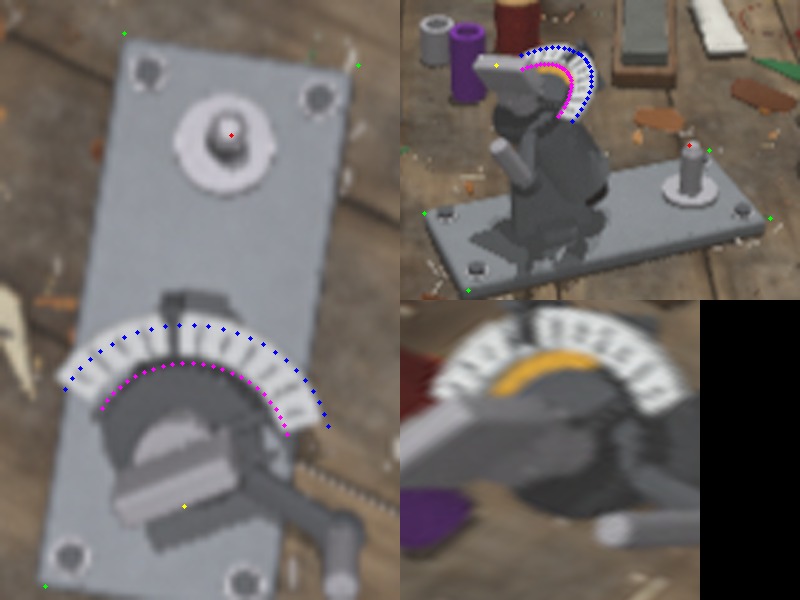

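```bash
python3 - <<'E'
from h import *
from scipy.optimize import least_squares
print(onz("top",(339.4,213.2),.02),onz("side",(371.5,255.8),.02))
print(onz("top",(341,209.5),.0605),onz("side",(371.7,240),.0605))
Z={"top":[((320.6,193.4),3),((365,199.4),2),((303.4,301),0)],"side":[((379.5,245.5),3),((398,268.4),2),((279.5,264.6),0),((292.8,291),1)]}
def r(p):
    x,y,a,o=p
    e=[]
    for c,uv,z in (("top",(339.4,213.2),.02),("side",(371.5,255.8),.02)):e+=list((proj(c,jack(x,y,a,[.128,0,z]))[0]-uv)*2)
    C=[[o-.1225,.052,.014],[o-.1225,-.052,.014],[o+.1225,-.052,.014],[o+.1225,.052,.014]]
    for c in Z:
        for uv,i in Z[c]: e+=list(proj(c,jack(x,y,a,C[i]))[0]-uv)
    return e
s=least_squares(r,[.45,0,-.1,.05],loss="soft_l1");print(s.x,np.round(r(s.x),1))
x,y,a,o=s.x
out=[]
g=np.linspace(-.09,.09,400)
X,Y=np.meshgrid(g,g)
for c in("top","side"):
  for z in(.017,):
    P=jack(x,y,a,boss(np.c_[-Y.ravel(),-X.ravel(),0*X.ravel()+z]))
    im=cv2.remap(cv2.imread(f"pics/{c}0.png"),proj(c,P).reshape(400,400,2).astype(np.float32),None,cv2.INTER_CUBIC)
    for t in np.arange(-1.2,1.21,.2):
        R=.058;cv2.circle(im,(int(199.5-R*np.sin(t)/.18*400),int(199.5-R*np.cos(t)/.18*400)),2,(0,255,0) if abs(t)>.01 else (0,0,255),-1)
    cv2.circle(im,(200,200),2,(0,0,255),-1)
    out.append(im)
cv2.imwrite("pics/rect.png",np.hstack(out))
print("tall world",np.mean([onz("top",(224.3,285),.064),onz("side",(263,210),.064)],0))
E
```

```text
[ 0.65809589 -0.00459331  0.02      ] [ 0.65755374 -0.00794536  0.02      ]
[ 0.65926097 -0.00645725  0.0605    ] [ 0.65734535 -0.00543858  0.0605    ]
[ 0.53173037  0.01434947 -0.17058596  0.04764624] [ 2.6  0.1 -0.1 -0.3 -0.5 -1.8  1.7 -0.9 -0.4  0.9 -1.5 -2.9  1.  -1.9
 -1.7 -0.7 -0.4  0.2]
tall world [0.50670192 0.23593799 0.064     ]
```

View pics/rect.png

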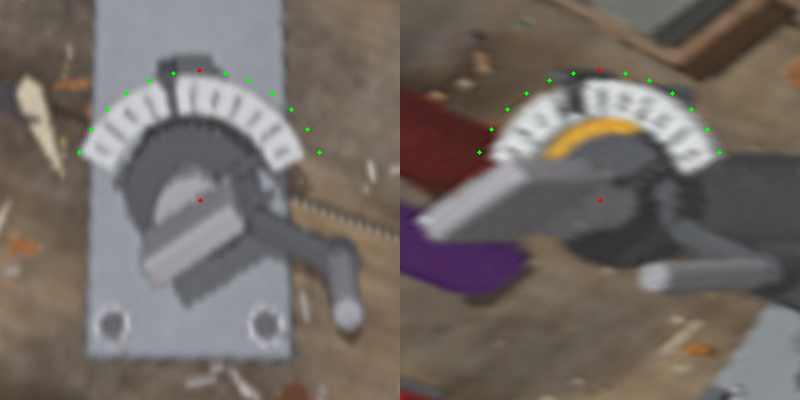

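```bash
cat >> h.py <<'E'
JX,JY,JA=.531,.0155,-.165
def W(P): return jack(JX,JY,JA,P)[0]
def post(phi,z=.037): return W(boss([.075*np.cos(phi),.075*np.sin(phi),z]))
def need(target,yaw=None):
    "units (tool x,y,z, spin) from the present pose"
    from plant import telemetry
    s=telemetry.get_state();a=np.radians(s["eef_rot"][2]);d=np.array(target)-s["tcp_pos"]
    u=np.array([d[0]*np.cos(a)+d[1]*np.sin(a),d[0]*np.sin(a)-d[1]*np.cos(a),-d[2]])/.025
    sp=None if yaw is None else round(-(((yaw-s["eef_rot"][2])+180)%360-180)/5,2)
    print("units",np.round(u,2),"spin",sp,"F",np.round(s["contact_force"],1),"w",round(s["gripper_width"],4),"t",s["time_s"])
E
python3 -m handwheel '[{"grip":-1,"travel":[0,0,0],"spin":-0.86},{"grip":-1,"travel":[0,0,0],"spin":-0.86}]' 5
python3 - <<'E'
from h import *
p=post(-1.9);print(p); need([.45,.55,.235],-9.5);need(p+[0,0,.07],-9.5)
for f in np.arange(-1.9,-.8,.1): print(round(f,1),np.round((post(f)-p)@np.array([[np.cos(JA),np.sin(JA),0],[np.sin(JA),-np.cos(JA),0],[0,0,-1]]).T/.025,2))
E
```

```text
time_s: 1.15
tcp_pos: [0.2096, 0.6416, 0.2346]
eef_rot: [180.0, 0.0, -9.4]
contact_force: [-0.4, -0.6, -0.2]
gripper_width: 0.0875
gripper_force: 0.0
[ 0.48038139 -0.048021    0.13491864]
units [10.08  2.05 -0.02] spin 0.03 F [-0.4 -0.6 -0.2] w 0.0875 t 1.15
units [15.17 25.46  1.19] spin 0.03 F [-0.4 -0.6 -0.2] w 0.0875 t 1.15
-1.9 [0. 0. 0.]
-1.8 [ 0.25  0.08 -0.14]
-1.7 [ 0.51  0.14 -0.29]
-1.6 [ 0.76  0.16 -0.44]
-1.5 [ 1.02  0.15 -0.59]
-1.4 [ 1.28  0.12 -0.74]
-1.3 [ 1.53  0.05 -0.89]
-1.2 [ 1.78 -0.04 -1.03]
-1.1 [ 2.02 -0.17 -1.17]
-1.0 [ 2.24 -0.31 -1.3 ]
-0.9 [ 2.45 -0.49 -1.42]
```

```bash

python3 -m handwheel '[{"grip":-1,"travel":[0.9,0.6,0],"spin":0},{"grip":-1,"travel":[0.9,0.6,0],"spin":0},{"grip":-1,"travel":[0.9,0.6,0],"spin":0},{"grip":-1,"travel":[0.9,0.6,0],"spin":0},{"grip":-1,"travel":[0.9,0.6,0],"spin":0},{"grip":-1,"travel":[0.9,0.6,0],"spin":0},{"grip":-1,"travel":[0.9,0.6,0],"spin":0},{"grip":-1,"travel":[0.9,0.6,0],"spin":0}]' | tail -5
python3 -m handwheel '[{"grip":0.1,"travel":[0.38,0.98,0],"spin":0},{"grip":0.1,"travel":[0.38,0.98,0],"spin":0},{"grip":0.1,"travel":[0.38,0.98,0],"spin":0},{"grip":0.1,"travel":[0.38,0.98,0],"spin":0},{"grip":0.1,"travel":[0.38,0.98,0],"spin":0},{"grip":0.1,"travel":[0.38,0.98,0],"spin":0},{"grip":0.1,"travel":[0.38,0.98,0],"spin":0}]' | tail -5
python3 -m handwheel '[{"grip":0.1,"travel":[0.38,0.98,0],"spin":0},{"grip":0.1,"travel":[0.38,0.98,0],"spin":0},{"grip":0.1,"travel":[0.38,0.98,0],"spin":0},{"grip":0.1,"travel":[0.38,0.98,0],"spin":0},{"grip":0.1,"travel":[0.38,0.98,0],"spin":0},{"grip":0.1,"travel":[0.38,0.98,0],"spin":0},{"grip":0.1,"travel":[0.38,0.98,0],"spin":0}]' | tail -5
python3 - <<'E'
from h import *
need(post(-1.9)+[0,0,.06],-9.5)
E
```

```text
tcp_pos: [0.3688, 0.4918, 0.2348]
eef_rot: [-180.0, -0.0, -9.5]
contact_force: [-0.0, 0.1, 0.7]
gripper_width: 0.0876
gripper_force: 0.0
tcp_pos: [0.405, 0.3118, 0.2346]
eef_rot: [-180.0, -0.0, -9.5]
contact_force: [-0.6, 0.3, 0.8]
gripper_width: 0.0397
gripper_force: 0.0
tcp_pos: [0.442, 0.1317, 0.2346]
eef_rot: [-180.0, -0.0, -9.5]
contact_force: [-0.1, 0.5, 0.2]
gripper_width: 0.0397
gripper_force: 0.0
units [2.7  6.84 1.59] spin 0.0 F [-0.1  0.5  0.2] w 0.0397 t 3.9
```

```bash

python3 -m handwheel '[{"grip":0.1,"travel":[0.386,0.977,0],"spin":0},{"grip":0.1,"travel":[0.386,0.977,0],"spin":0},{"grip":0.1,"travel":[0.386,0.977,0],"spin":0},{"grip":0.1,"travel":[0.386,0.977,0],"spin":0},{"grip":0.1,"travel":[0.386,0.977,0],"spin":0},{"grip":0.1,"travel":[0.386,0.977,0],"spin":0},{"grip":0.1,"travel":[0.386,0.977,0],"spin":0},{"grip":0.1,"travel":[0,0,1],"spin":0}]' | tail -5
python3 -m handwheel '[{"grip":0.1,"travel":[0,0,0.6],"spin":0}]' | tail -5
python3 - <<'E'
from h import *
need(post(-1.9),-9.5)
o=[]
for c,(u,v) in {"top":(295,225),"side":(270,180)}.items():
    im=viewer.capture(c)[:,:,::-1].copy()
    o.append(cv2.resize(im[v:v+90,u:u+90],(400,400),interpolation=cv2.INTER_CUBIC))
cv2.imwrite("pics/a.png",np.hstack(o))
E
```

```text
tcp_pos: [0.4815, -0.0484, 0.2107]
eef_rot: [-179.9, -0.2, -9.6]
contact_force: [0.1, -0.6, -0.2]
gripper_width: 0.0395
gripper_force: 0.0
tcp_pos: [0.4796, -0.0474, 0.1935]
eef_rot: [180.0, 0.1, -9.6]
contact_force: [-0.5, 0.3, -0.2]
gripper_width: 0.0394
gripper_force: 0.0
units [0.03 0.02 2.34] spin -0.01 F [-0.5  0.3 -0.2] w 0.0394 t 5.025
```

View pics/a.png

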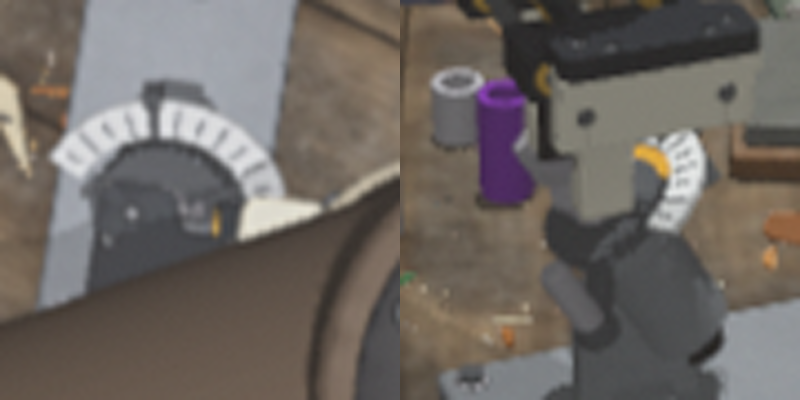

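```bash

python3 -m handwheel '[{"grip":0.1,"travel":[0,0,0.6],"spin":0},{"grip":0.1,"travel":[0,0,0.6],"spin":0},{"grip":0.1,"travel":[0,0,0.6],"spin":0},{"grip":0.1,"travel":[0,0,0.54],"spin":0},{"grip":0.1,"travel":[0,0,0],"spin":0}]' | tail -5
python3 -m handwheel '[{"grip":1,"travel":[0,0,0],"spin":0},{"grip":1,"travel":[0,0,0],"spin":0},{"grip":1,"travel":[0,0,0],"spin":0},{"grip":1,"travel":[0,0,0],"spin":0}]' 6 | tail -5
python3 -c "
from h import *
need(post(-1.9),-9.5)"
```

```text
tcp_pos: [0.4796, -0.0466, 0.1348]
eef_rot: [179.9, 0.1, -9.5]
contact_force: [-0.8, -0.0, 0.2]
gripper_width: 0.0391
gripper_force: 0.0
tcp_pos: [0.483, -0.0445, 0.1375]
eef_rot: [-179.8, -0.3, -9.5]
contact_force: [1.8, 10.5, 3.2]
gripper_width: 0.0133
gripper_force: 6.0
units [-0.08  0.16  0.1 ] spin 0.0 F [ 1.8 10.5  3.2] w 0.0133 t 6.25
```

```bash

python3 -m handwheel '[{"grip":1,"travel":[0,-0.12,0],"spin":0},{"grip":1,"travel":[0.25,0.08,-0.14],"spin":0},{"grip":1,"travel":[0.26,0.06,-0.15],"spin":0},{"grip":1,"travel":[0.25,0.02,-0.15],"spin":0},{"grip":1,"travel":[0.26,-0.01,-0.15],"spin":0},{"grip":1,"travel":[0,0,0],"spin":0}]' | tail -5
python3 -c "
from h import *
need(post(-1.5),-9.5)"
```

```text
tcp_pos: [0.5043, -0.0538, 0.1506]
eef_rot: [179.8, 0.2, -9.5]
contact_force: [-3.4, -8.8, 2.5]
gripper_width: 0.0124
gripper_force: 6.0
units [0.04 0.08 0.04] spin -0.0 F [-3.4 -8.8  2.5] w 0.0124 t 7.0
```

```bash

python3 -m handwheel '[{"grip":1,"travel":[0.26,0.03,-0.15],"spin":0},{"grip":1,"travel":[0.25,-0.03,-0.15],"spin":0},{"grip":1,"travel":[0.25,-0.09,-0.14],"spin":0},{"grip":1,"travel":[0.24,-0.13,-0.14],"spin":0},{"grip":1,"travel":[0.22,-0.14,-0.13],"spin":0},{"grip":1,"travel":[0.21,-0.18,-0.12],"spin":0},{"grip":1,"travel":[0,0,0],"spin":0}]' | tail -5
python3 -c "
from h import *
need(post(-.9),-9.5)"
```

```text
tcp_pos: [0.5435, -0.0436, 0.1717]
eef_rot: [-180.0, -0.0, -9.5]
contact_force: [-0.2, -0.0, -0.6]
gripper_width: 0.0005
gripper_force: 0.0
units [-0.01  0.1   0.05] spin 0.01 F [-0.2 -0.  -0.6] w 0.0005 t 7.875
```

```bash
python3 - <<'E'
from h import *
o=[]
for c,(u,v) in {"top":(295,225),"side":(270,180)}.items():
    im=viewer.capture(c)[:,:,::-1].copy()
    o.append(cv2.resize(im[v:v+90,u:u+90],(400,400),interpolation=cv2.INTER_CUBIC))
cv2.imwrite("pics/b.png",np.hstack(o))
E
```

```text
(no output)
```

View pics/b.png

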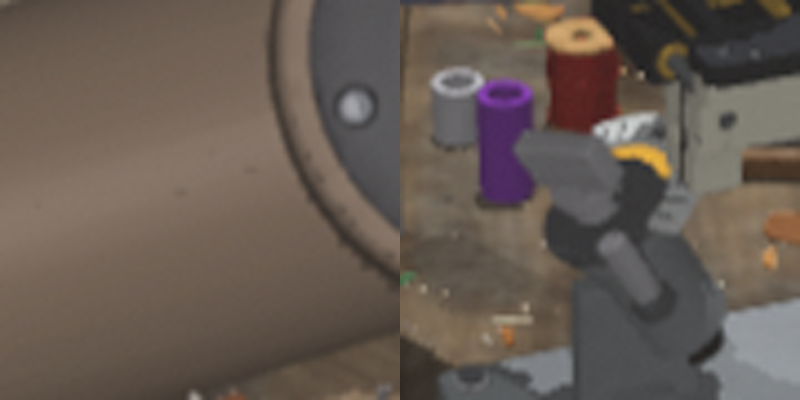

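```bash
python3 - <<'E'
from h import *
for f in np.arange(-1.9,-.8,.1): print(round(f,1),proj("side",post(f,.047)).round(1), proj("side",post(f,.01)).round(1))
print("base obs",270+(655-400)/4.444,180+295/4.444)
for f in(-1.5,-1.4,-1.3,-1.2):need(post(f)+[0,0,.05],-9.5)
E
```

```text
-1.9 [[308.4 239.1]] [[317.6 251.3]]
-1.8 [[311.9 237.4]] [[321.  249.6]]
-1.7 [[315.2 235.5]] [[324.3 247.7]]
-1.6 [[318.5 233.3]] [[327.5 245.6]]
-1.5 [[321.7 231. ]] [[330.6 243.3]]
-1.4 [[324.7 228.4]] [[333.5 240.8]]
-1.3 [[327.5 225.7]] [[336.3 238.2]]
-1.2 [[330.1 222.9]] [[338.7 235.4]]
-1.1 [[332.4 220.1]] [[341.  232.6]]
-1.0 [[334.4 217.2]] [[342.9 229.7]]
-0.9 [[336.1 214.2]] [[344.5 226.8]]
base obs 327.3807380738074 246.38163816381638
units [-1.41  0.73 -1.13] spin 0.0 F [ 0.1 -0.9 -0.7] w 0.0008 t 7.975
units [-1.15  0.69 -1.28] spin 0.0 F [ 0.1 -0.9 -0.7] w 0.0008 t 7.975
units [-0.9   0.62 -1.43] spin 0.0 F [ 0.1 -0.9 -0.7] w 0.0008 t 7.975
units [-0.65  0.53 -1.57] spin 0.0 F [ 0.1 -0.9 -0.7] w 0.0008 t 7.975
```

```bash
python3 -m handwheel '[{"grip":0.1,"travel":[0,0,-0.9],"spin":0},{"grip":0.1,"travel":[-0.85,0.37,-0.1],"spin":0},{"grip":0.1,"travel":[-0.82,0.37,0],"spin":0},{"grip":0.1,"travel":[0,0,0],"spin":0}]'|tail -5
python3 - <<'E'
from h import *
need(post(-1.6)+[0,0,-.002],-9.5)
E
```

```text
tcp_pos: [0.4973, -0.0557, 0.1968]
eef_rot: [-180.0, -0.0, -9.5]
contact_force: [0.1, 0.6, 0.9]
gripper_width: 0.0347
gripper_force: 0.0
units [ 0.05 -0.03  2.11] spin -0.0 F [0.1 0.6 0.9] w 0.0347 t 8.475
```

```bash
python3 -m handwheel '[{"grip":0.1,"travel":[0,0,0.7],"spin":0},{"grip":0.1,"travel":[0,0,0.7],"spin":0},{"grip":0.1,"travel":[0,0,0.71],"spin":0},{"grip":0.1,"travel":[0,0,0],"spin":0},{"grip":1,"travel":[0,0,0],"spin":0},{"grip":1,"travel":[0,0,0],"spin":0},{"grip":1,"travel":[0,0,0],"spin":0}]'|tail -5
python3 -m handwheel '[{"grip":1,"travel":[0,0,0],"spin":0},{"grip":1,"travel":[0,0,0],"spin":0}]' 30 |tail -5
python3 - <<'E'
from h import *
need(post(-1.6)+[0,0,-.002],-9.5)
E
```

```text
tcp_pos: [0.4993, -0.0548, 0.1444]
eef_rot: [-179.9, -0.1, -9.5]
contact_force: [0.5, 12.8, 0.3]
gripper_width: 0.0157
gripper_force: 6.0
tcp_pos: [0.4995, -0.0538, 0.1444]
eef_rot: [-179.8, -0.1, -9.5]
contact_force: [-1.0, 8.3, 1.7]
gripper_width: 0.0131
gripper_force: 30.0
units [-0.03  0.06  0.02] spin 0.0 F [-1.   8.3  1.7] w 0.0131 t 9.6
```

```bash
python3 -m handwheel '[{"grip":1,"travel":[0.26,-0.06,-0.15],"spin":0},{"grip":1,"travel":[0.26,-0.03,-0.15],"spin":0},{"grip":1,"travel":[0.25,-0.07,-0.15],"spin":0},{"grip":1,"travel":[0,0,0],"spin":0}]'|tail -5
python3 -m handwheel '[{"grip":1,"travel":[0.25,-0.09,-0.14],"spin":0},{"grip":1,"travel":[0.24,-0.13,-0.14],"spin":0},{"grip":1,"travel":[0,0,0],"spin":0}]' |tail -5
python3 - <<'E'
from h import *
need(post(-1.1)+[0,0,-.002],-9.5)
E
```

```text
tcp_pos: [0.5171, -0.0556, 0.1546]
eef_rot: [179.9, 0.2, -9.5]
contact_force: [-2.6, -4.7, -1.8]
gripper_width: 0.0133
gripper_force: 30.0
tcp_pos: [0.5308, -0.0537, 0.1623]
eef_rot: [179.8, 0.1, -9.5]
contact_force: [-0.3, -13.8, -0.2]
gripper_width: 0.0131
gripper_force: 30.0
units [-0.01 -0.06  0.01] spin 0.01 F [ -0.3 -13.8  -0.2] w 0.0131 t 10.475
```

```bash
python3 -m handwheel '[{"grip":1,"travel":[0.23,-0.08,-0.13],"spin":0},{"grip":1,"travel":[0.22,-0.13,-0.12],"spin":0},{"grip":1,"travel":[0.1,-0.1,-0.06],"spin":0},{"grip":1,"travel":[0,0,0],"spin":0}]'|tail -5
python3 - <<'E'
from h import *
from plant import telemetry
need(post(-.85)+[0,0,-.002],-9.5)
p=np.array(telemetry.get_state()["tcp_pos"])
q=jack(0,0,-JA,p-[JX,JY,0])[0]; b=B.T@(q-[0,0,.115]); print(b,np.arctan2(b[1],b[0]))
im=viewer.capture("side")[:,:,::-1]
cv2.imwrite("pics/c.png",cv2.resize(im[170:270,270:390],(480,400),interpolation=cv2.INTER_CUBIC))
E
```

```text
tcp_pos: [0.5464, -0.0483, 0.1706]
eef_rot: [179.8, -0.0, -9.5]
contact_force: [0.1, -12.0, 0.7]
gripper_width: 0.0129
gripper_force: 30.0
units [-0.05 -0.16  0.03] spin 0.01 F [  0.1 -12.    0.7] w 0.0129 t 10.975
[ 0.04999754 -0.06036863  0.03527614] -0.8790928673478721
```

View pics/c.png

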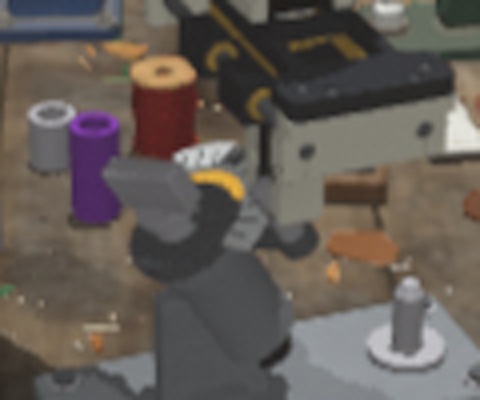

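```bash
python3 -m handwheel '[{"grip":0.4,"travel":[0,0,0],"spin":0},{"grip":0.4,"travel":[0,0,0],"spin":0},{"grip":0.4,"travel":[0,0,-0.8],"spin":0},{"grip":0.4,"travel":[0,0,-0.9],"spin":0},{"grip":0.4,"travel":[0,0,-0.9],"spin":0}]'|tail -5
python3 -m handwheel '[{"grip":0.1,"travel":[0,0,0],"spin":1},{"grip":0.1,"travel":[0,0,0],"spin":1},{"grip":0.1,"travel":[0,0,0],"spin":1},{"grip":0.1,"travel":[0,0,0],"spin":1},{"grip":0.1,"travel":[0,0,0],"spin":1},{"grip":0.1,"travel":[0,0,0],"spin":1},{"grip":0.1,"travel":[0,0,0],"spin":1},{"grip":0.1,"travel":[0,0,0],"spin":1}]' 4|tail -5
python3 -m handwheel '[{"grip":0.1,"travel":[0,0,0],"spin":1},{"grip":0.1,"travel":[0,0,0],"spin":1},{"grip":0.1,"travel":[0,0,0],"spin":1},{"grip":0.1,"travel":[0,0,0],"spin":1},{"grip":0.1,"travel":[0,0,0],"spin":0}]' |tail -5
python3 - <<'E'
from h import *
k=W(boss([0,0,.046]));print(k);need(k,-70)
E
```

```text
tcp_pos: [0.5463, -0.0454, 0.2357]
eef_rot: [-180.0, -0.0, -9.5]
contact_force: [-0.3, -0.6, 0.7]
gripper_width: 0.0261
gripper_force: 0.0
tcp_pos: [0.5464, -0.0454, 0.235]
eef_rot: [-180.0, -0.0, -49.6]
contact_force: [0.6, -0.1, -0.2]
gripper_width: 0.0394
gripper_force: 0.0
tcp_pos: [0.5463, -0.0454, 0.235]
eef_rot: [-180.0, 0.0, -69.4]
contact_force: [-0.1, -0.1, 0.7]
gripper_width: 0.0394
gripper_force: 0.0
[0.50831238 0.0192778  0.154836  ]
units [-2.96  0.51  3.2 ] spin 0.11 F [-0.1 -0.1  0.7] w 0.0394 t 13.275
```

```bash
python3 -m handwheel '[{"grip":0.1,"travel":[-0.99,0.17,0],"spin":0},{"grip":0.1,"travel":[-0.99,0.17,0],"spin":0},{"grip":0.1,"travel":[-0.98,0.17,0],"spin":0.1},{"grip":0.1,"travel":[0,0,0.8],"spin":0},{"grip":0.1,"travel":[0,0,0.7],"spin":0},{"grip":0.1,"travel":[0,0,0.6],"spin":0},{"grip":0.1,"travel":[0,0,0],"spin":0}]'|tail -5
python3 - <<'E'
from h import *
k=W(boss([0,0,.046]));need(k,-70)
o=[]
for c,(u,v) in {"top":(295,225),"side":(265,165)}.items():
    im=viewer.capture(c)[:,:,::-1].copy()
    o.append(cv2.resize(im[v:v+90,u:u+90],(400,400),interpolation=cv2.INTER_CUBIC))
cv2.imwrite("pics/d.png",np.hstack(o))
E
```

```text
tcp_pos: [0.5077, 0.0189, 0.1813]
eef_rot: [179.9, 0.0, -69.9]
contact_force: [-0.4, -0.4, 0.6]
gripper_width: 0.0393
gripper_force: 0.0
units [-0.01 -0.03  1.06] spin 0.01 F [-0.4 -0.4  0.6] w 0.0393 t 14.15
```

View pics/d.png

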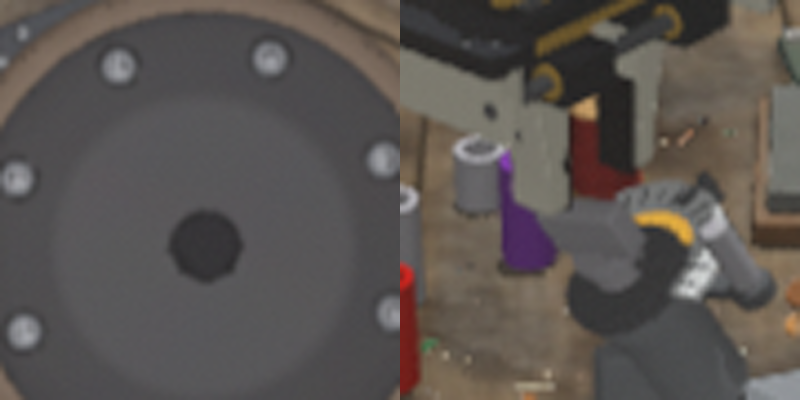

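```bash
python3 -m handwheel '[{"grip":0.1,"travel":[0,0,0.5],"spin":0},{"grip":0.1,"travel":[0,0,0.5],"spin":0},{"grip":0.1,"travel":[0,0,0],"spin":0},{"grip":1,"travel":[0,0,0],"spin":0},{"grip":1,"travel":[0,0,0],"spin":0},{"grip":1,"travel":[0,0,0],"spin":0},{"grip":1,"travel":[0,0,0],"spin":0}]' 4|tail -5
python3 - <<'E'
from h import *
k=W(boss([0,0,.046]));need(k,-70)
E
```

```text
tcp_pos: [0.5098, 0.0197, 0.1578]
eef_rot: [-179.8, -0.0, -70.0]
contact_force: [5.0, 0.7, -1.7]
gripper_width: 0.0206
gripper_force: 3.5
units [-0.    0.06  0.12] spin 0.01 F [ 5.   0.7 -1.7] w 0.0206 t 15.125
```

```bash
python3 -m handwheel '[{"grip":1,"travel":[0,0,0],"spin":-1},{"grip":1,"travel":[0,0,0],"spin":-1},{"grip":1,"travel":[0,0,0],"spin":-1},{"grip":1,"travel":[0,0,0],"spin":-1}]' |tail -5
python3 -m handwheel '[{"grip":1,"travel":[0,0,0],"spin":-1},{"grip":1,"travel":[0,0,0],"spin":-1},{"grip":1,"travel":[0,0,0],"spin":-1},{"grip":1,"travel":[0,0,0],"spin":-1}]' |tail -5
python3 -m handwheel '[{"grip":1,"travel":[0,0,0],"spin":-1},{"grip":1,"travel":[0,0,0],"spin":-1},{"grip":1,"travel":[0,0,0],"spin":-1},{"grip":1,"travel":[0,0,0],"spin":-1}]' |tail -5
```

```text
tcp_pos: [0.5092, 0.0193, 0.1579]
eef_rot: [-179.9, -0.1, -49.8]
contact_force: [2.5, -0.6, 1.3]
gripper_width: 0.0201
gripper_force: 3.8
tcp_pos: [0.5092, 0.0196, 0.1577]
eef_rot: [-179.9, -0.1, -29.8]
contact_force: [3.3, 3.0, 0.0]
gripper_width: 0.0177
gripper_force: 3.8
tcp_pos: [0.5092, 0.0203, 0.1573]
eef_rot: [-179.9, -0.1, -9.8]
contact_force: [3.4, 5.9, -3.9]
gripper_width: 0.0146
gripper_force: 4.0
```

```bash
python3 -m handwheel '[{"grip":1,"travel":[0,0,0],"spin":-1},{"grip":1,"travel":[0,0,0],"spin":-1},{"grip":1,"travel":[0,0,0],"spin":-1},{"grip":1,"travel":[0,0,0],"spin":-0.3},{"grip":1,"travel":[0,0,0],"spin":0},{"grip":1,"travel":[0,0,0],"spin":0}]' |tail -5
python3 -m handwheel '[{"grip":0.1,"travel":[0,0,0],"spin":0},{"grip":0.1,"travel":[0,0,0],"spin":0},{"grip":0.1,"travel":[0,0,-0.7],"spin":0},{"grip":0.1,"travel":[0,0,-0.9],"spin":0},{"grip":0.1,"travel":[0,0,-0.9],"spin":0},{"grip":0.1,"travel":[0,0,-0.9],"spin":0}]' |tail -5
python3 -m handwheel '[{"grip":0.1,"travel":[0,1,0],"spin":0},{"grip":0.1,"travel":[0,1,0],"spin":0},{"grip":0.1,"travel":[0,1,0],"spin":0},{"grip":0.1,"travel":[0,1,0],"spin":0},{"grip":0.1,"travel":[0,1,0],"spin":0},{"grip":0.1,"travel":[0,1,0],"spin":0},{"grip":0.1,"travel":[0,1,0],"spin":0},{"grip":0.1,"travel":[0,1,0],"spin":0}]' |tail -5
python3 - <<'E'
from h import *
from plant import models
g=np.linspace(-.08,.08,300);X,Y=np.meshgrid(g,g);o=[]
P=jack(JX,JY,JA,boss(np.c_[-Y.ravel(),-X.ravel(),0*X.ravel()+.018]))
for c,(u,v) in {"top":(295,225),"side":(280,175)}.items():
    im=viewer.capture(c)[:,:,::-1].copy();cv2.imwrite(f"pics/e_{c}.png",im)
    for t in("pointer_tip","tab_tip","knob_grip","lever_post"):print(c,t,[(np.round(d["position"],1).tolist(),round(d["p"],2)) for d in models.find_in(c,t)][:3])
    r=cv2.remap(im,proj(c,P).reshape(300,300,2).astype(np.float32),None,cv2.INTER_CUBIC)
    o.append(np.vstack([r,cv2.resize(im[v:v+75,u:u+75],(300,300),interpolation=cv2.INTER_CUBIC)]))
cv2.imwrite("pics/e.png",np.hstack(o))
for a in(0,.15,.25,.35):print(a,[proj(c,W(boss([r*np.cos(a),r*np.sin(a),z]))).round(1) for c in K for r,z in((.037,.0175),(.039,.02))])
E
```

```text
tcp_pos: [0.509, 0.0203, 0.1573]
eef_rot: [-179.9, -0.1, 6.5]
contact_force: [2.2, 5.8, -3.0]
gripper_width: 0.0164
gripper_force: 4.2
tcp_pos: [0.5078, 0.0186, 0.2429]
eef_rot: [180.0, 0.0, 6.5]
contact_force: [0.0, 0.1, -0.1]
gripper_width: 0.0395
gripper_force: 0.0
tcp_pos: [0.5305, -0.1807, 0.2422]
eef_rot: [-180.0, 0.1, 6.5]
contact_force: [1.0, 0.5, -0.1]
gripper_width: 0.0394
gripper_force: 0.0
top pointer_tip []
top tab_tip []
top knob_grip [([326.0, 193.2], 0.66)]
top lever_post []
side pointer_tip [([308.6, 219.0], 0.62)]
side tab_tip []
side knob_grip [([313.2, 215.0], 0.97)]
side lever_post [([323.6, 226.6], 0.91)]
0 [array([[327.7, 213.4]]), array([[328. , 212.1]]), array([[334.6, 257.4]]), array([[334.6, 257. ]])]
0.15 [array([[326.6, 212.3]]), array([[326.7, 210.9]]), array([[331.6, 257.1]]), array([[331.5, 256.8]])]
0.25 [array([[325.6, 211.7]]), array([[325.8, 210.3]]), array([[329.6, 257.2]]), array([[329.4, 256.8]])]
0.35 [array([[324.6, 211.3]]), array([[324.6, 209.8]]), array([[327.7, 257.4]]), array([[327.4, 257.1]])]
```

View pics/e.png

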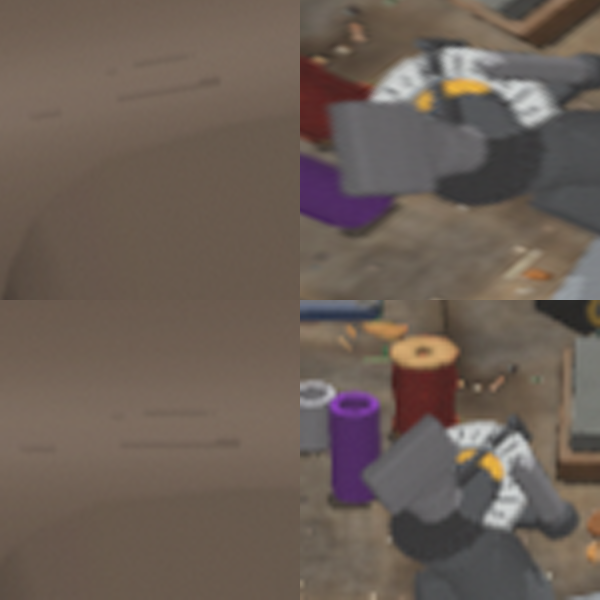

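```bash
python3 -m handwheel '[{"grip":0.3,"travel":[0,-1,0],"spin":1},{"grip":0.3,"travel":[0,-1,0],"spin":1},{"grip":0.3,"travel":[0,-1,0],"spin":1},{"grip":0.3,"travel":[0,-1,0],"spin":0.2},{"grip":0.3,"travel":[0,-1,0],"spin":0},{"grip":0.3,"travel":[0,0,0],"spin":0}]' |tail -5
python3 - <<'E'
from h import *
need([.5464,-.0475,.235],-9.5)
def ph(p):
    q=jack(0,0,-JA,np.array(p)-[JX,JY,0])[0]; b=B.T@(q-[0,0,.115]); return b.round(4),np.arctan2(b[1],b[0])
print(ph([.483,-.0445,.1375]),ph([.4995,-.0538,.1444]),ph([.5464,-.0483,.1706]))
M=np.array([[np.cos(JA),np.sin(JA),0],[np.sin(JA),-np.cos(JA),0],[0,0,-1]]).T/.025
for f in np.arange(-.9,-2.21,-.1):print(round(f,1),np.round((post(f)-post(f+.1))@M,2),post(f).round(3))
E
```

```text
tcp_pos: [0.537, -0.0539, 0.2425]
eef_rot: [-180.0, -0.0, -9.3]
contact_force: [0.2, -0.0, 0.3]
gripper_width: 0.0308
gripper_force: 0.0
units [ 0.33 -0.31  0.3 ] spin 0.03 F [ 0.2 -0.   0.3] w 0.0308 t 20.375
(array([-0.0212, -0.0671,  0.0382]), np.float64(-1.8772057062524263)) (array([-0.0024, -0.0735,  0.0353]), np.float64(-1.6027589473899935)) (array([ 0.05  , -0.0604,  0.0353]), np.float64(-0.8790584398792157))
-0.9 [-0.2   0.2   0.11] [ 0.543 -0.046  0.17 ]
-1.0 [-0.21  0.17  0.12] [ 0.537 -0.049  0.167]
-1.1 [-0.23  0.15  0.13] [ 0.531 -0.052  0.164]
-1.2 [-0.24  0.12  0.14] [ 0.524 -0.054  0.161]
-1.3 [-0.25  0.09  0.14] [ 0.518 -0.056  0.157]
-1.4 [-0.25  0.07  0.15] [ 0.512 -0.056  0.153]
-1.5 [-0.26  0.04  0.15] [ 0.505 -0.056  0.15 ]
-1.6 [-0.26  0.01  0.15] [ 0.499 -0.055  0.146]
-1.7 [-0.26 -0.02  0.15] [ 0.492 -0.053  0.142]
-1.8 [-0.26 -0.05  0.15] [ 0.486 -0.051  0.139]
-1.9 [-0.25 -0.08  0.14] [ 0.48  -0.048  0.135]
-2.0 [-0.24 -0.11  0.14] [ 0.475 -0.044  0.131]
-2.1 [-0.23 -0.14  0.13] [ 0.47  -0.04   0.128]
-2.2 [-0.22 -0.16  0.13] [ 0.465 -0.035  0.125]
```

```bash
python3 -m handwheel '[{"grip":0.3,"travel":[0.33,-0.31,0.3],"spin":0},{"grip":0.3,"travel":[0,0,0.9],"spin":0},{"grip":0.3,"travel":[0,0,0.9],"spin":0},{"grip":0.3,"travel":[0,0,0.78],"spin":0},{"grip":0.3,"travel":[0,0,0],"spin":0},{"grip":1,"travel":[0,0,0],"spin":0},{"grip":1,"travel":[0,0,0],"spin":0},{"grip":1,"travel":[0,0,0],"spin":0}]' 30 |tail -5
python3 -m handwheel '[{"grip":1,"travel":[0,0,0],"spin":0},{"grip":1,"travel":[-0.2,0.19,0.12],"spin":0},{"grip":1,"travel":[-0.22,0.16,0.13],"spin":0},{"grip":1,"travel":[-0.24,0.13,0.14],"spin":0},{"grip":1,"travel":[-0.25,0.1,0.14],"spin":0},{"grip":1,"travel":[-0.25,0.08,0.14],"spin":0},{"grip":1,"travel":[0,0,0],"spin":0}]' |tail -5
```

```text
tcp_pos: [0.5469, -0.0488, 0.1711]
eef_rot: [-179.9, -0.1, -9.5]
contact_force: [0.4, 2.1, 1.8]
gripper_width: 0.0126
gripper_force: 30.0
tcp_pos: [0.5167, -0.0572, 0.1544]
eef_rot: [-179.6, -0.3, -9.5]
contact_force: [0.5, 18.6, 3.2]
gripper_width: 0.0112
gripper_force: 30.0
```

```bash
python3 -m handwheel '[{"grip":0.4,"travel":[0,0,0],"spin":0},{"grip":0.4,"travel":[0,-0.1,0],"spin":0},{"grip":0.4,"travel":[0.3,0,0],"spin":0},{"grip":1,"travel":[0,0,0],"spin":0},{"grip":1,"travel":[0,0,0],"spin":0},{"grip":1,"travel":[0,0,0],"spin":0}]' |tail -5
python3 - <<'E'
from h import *
from plant import models
viewer.capture("side")
print([(np.round(d["position"],1).tolist(),round(d["p"],2)) for d in models.find_in("side","lever_post")][:3])
for f in (-.9,-1.,-1.1,-1.2,-1.3,-1.4):print(f,proj("side",post(f,.025)).round(1))
E
```

```text
tcp_pos: [0.5239, -0.0591, 0.154]
eef_rot: [-179.9, -0.1, -9.5]
contact_force: [2.9, 1.7, 0.9]
gripper_width: 0.0033
gripper_force: 1.4
[([320.4, 234.0], 0.76)]
-0.9 [[341.2 221.8]]
-1.0 [[339.5 224.7]]
-1.1 [[337.5 227.6]]
-1.2 [[335.3 230.4]]
-1.3 [[332.8 233.2]]
-1.4 [[330.  235.9]]
```

```bash
python3 -m handwheel '[{"grip":0.4,"travel":[0,0,0],"spin":0},{"grip":0.4,"travel":[0,0,0],"spin":0},{"grip":0.4,"travel":[-0.4,-0.05,0],"spin":0},{"grip":0.4,"travel":[-0.35,-0.05,0],"spin":0},{"grip":1,"travel":[0,0,0],"spin":0},{"grip":1,"travel":[0,0,0],"spin":0},{"grip":1,"travel":[0,0,0],"spin":0}]' 10 |tail -5

```

```text
tcp_pos: [0.5043, -0.0544, 0.1537]
eef_rot: [179.9, 0.0, -9.5]
contact_force: [-2.9, -3.6, 3.4]
gripper_width: 0.0132
gripper_force: 10.0
```

```bash
python3 -m handwheel '[{"grip":1,"travel":[0,0,0.05],"spin":0},{"grip":1,"travel":[-0.26,0.02,0.15],"spin":0},{"grip":1,"travel":[-0.26,-0.01,0.15],"spin":0},{"grip":1,"travel":[-0.26,-0.04,0.15],"spin":0},{"grip":1,"travel":[0,0,0],"spin":0}]' 25 |tail -5

```

```text
tcp_pos: [0.4859, -0.05, 0.1424]
eef_rot: [-180.0, -0.1, -9.5]
contact_force: [-5.3, -0.9, 12.9]
gripper_width: 0.0126
gripper_force: 25.0
```

```bash
python3 -m handwheel '[{"grip":1,"travel":[-0.26,-0.06,0.15],"spin":0},{"grip":1,"travel":[-0.13,-0.04,0.07],"spin":0},{"grip":1,"travel":[0,0,0],"spin":0}]' 25 |tail -5

```

```text
tcp_pos: [0.4773, -0.0457, 0.1371]
eef_rot: [-180.0, -0.1, -9.5]
contact_force: [-3.8, -0.9, 14.1]
gripper_width: 0.0134
gripper_force: 25.0
```

```bash
python3 -m handwheel '[{"grip":1,"travel":[-0.24,-0.11,0.13],"spin":0},{"grip":1,"travel":[0,0,0],"spin":0}]' |tail -5; python3 -m handwheel '[{"grip":1,"travel":[-0.2,-0.12,0.11],"spin":0},{"grip":1,"travel":[0,0,0],"spin":0}]' |tail -5
python3 - <<'E'
from h import *
for im in(viewer.capture("side"),):
    cv2.imwrite("pics/f_side.png",im[:,:,::-1])
E
```

```text
tcp_pos: [0.4715, -0.042, 0.1334]
eef_rot: [-180.0, -0.1, -9.5]
contact_force: [-3.6, 0.2, 11.1]
gripper_width: 0.0131
gripper_force: 25.0
tcp_pos: [0.4678, -0.0391, 0.1311]
eef_rot: [179.9, -0.2, -9.4]
contact_force: [-0.1, -7.1, 12.0]
gripper_width: 0.0133
gripper_force: 25.0
```

```bash
python3 -m handwheel '[{"grip":1,"travel":[-0.2,-0.12,0.11],"spin":0},{"grip":1,"travel":[0,0,0],"spin":0}]' |tail -5; python3 -m handwheel '[{"grip":1,"travel":[-0.15,-0.1,0.08],"spin":0},{"grip":1,"travel":[0,0,0],"spin":0}]' |tail -5

```

```text
tcp_pos: [0.4672, -0.0385, 0.131]
eef_rot: [179.7, -0.6, -9.3]
contact_force: [11.7, -33.1, 16.5]
gripper_width: 0.0127
gripper_force: 25.1
tcp_pos: [0.4659, -0.0377, 0.1305]
eef_rot: [179.5, -0.8, -9.2]
contact_force: [18.9, -53.1, 20.4]
gripper_width: 0.0136
gripper_force: 25.1
```

```bash
python3 -m handwheel '[{"grip":0.3,"travel":[0.1,0,0],"spin":0},{"grip":0.3,"travel":[0,0.15,0],"spin":0},{"grip":0.3,"travel":[0,0,0],"spin":0},{"grip":0.3,"travel":[0,0,-0.9],"spin":0},{"grip":0.3,"travel":[0,0,-1],"spin":0},{"grip":0.3,"travel":[0,0,-1],"spin":0},{"grip":0.3,"travel":[0,0,-1],"spin":0},{"grip":0.3,"travel":[0,0,-0.5],"spin":0}]' |tail -5
python3 -m handwheel '[{"grip":-0.2,"travel":[0,-1,0],"spin":0},{"grip":-0.2,"travel":[0,-1,0],"spin":0},{"grip":-0.2,"travel":[0,-1,0],"spin":0},{"grip":-0.2,"travel":[0,-1,0],"spin":0},{"grip":-0.2,"travel":[0,-1,0],"spin":0},{"grip":-0.2,"travel":[0,-1,0],"spin":0},{"grip":-0.2,"travel":[0,-1,0],"spin":0},{"grip":-0.2,"travel":[0,-1,0],"spin":0}]' 20 |tail -5
python3 - <<'E'
from h import *
from plant import models
def ecc(a,b,u,v,w,h):
    # shift & residual of patch a in b
    t=a[v:v+h,u:u+w];r=cv2.matchTemplate(b[v-25:v+h+25,u-25:u+w+25],t,cv2.TM_CCOEFF_NORMED);_,m,_,l=cv2.minMaxLoc(r);return round(m,3),(l[0]-25,l[1]-25)
for c,post_,tab in (("side",(299,236,20,18),(320,200,20,12)),("top",(350,275,20,20),(322,240,30,12))):
    b=viewer.capture(c)[:,:,::-1].copy();cv2.imwrite(f"pics/g_{c}.png",b);a=cv2.imread(f"pics/{c}0.png")
    print(c,"post",ecc(a,b,*post_),"tab",ecc(a,b,*tab))
    for t in("pointer_tip","lever_post","tall_sleeve_mid"):print(t,[(np.round(d["position"],1).tolist(),round(d["p"],2)) for d in models.find_in(c,t)][:3])
b=cv2.imread("pics/g_side.png");a=cv2.imread("pics/e_side.png");print("knob",ecc(a,b,300,205,30,25))
need([.5067,.236,.2],-9.5)
E
```

```text
tcp_pos: [0.461, -0.0349, 0.2358]
eef_rot: [-179.9, -0.1, -9.5]
contact_force: [0.1, -0.6, -0.2]
gripper_width: 0.0309
gripper_force: 0.0
tcp_pos: [0.4935, 0.163, 0.2344]
eef_rot: [180.0, 0.0, -9.5]
contact_force: [-0.1, 0.5, -0.2]
gripper_width: 0.0526
gripper_force: 0.0
side post (0.933, (-1, 0)) tab (0.998, (0, 0))
pointer_tip [([311.0, 218.7], 0.62)]
lever_post [([312.6, 218.5], 0.53)]
tall_sleeve_mid [([260.9, 237.6], 0.77), ([263.1, 215.1], 0.65), ([293.1, 210.8], 0.65)]
top post (0.894, (0, 1)) tab (0.999, (0, 0))
pointer_tip [([330.9, 277.7], 0.75)]
lever_post [([340.1, 271.1], 0.67)]
tall_sleeve_mid [([224.1, 246.3], 0.78)]
knob (0.81, (0, 0))
units [ 0.03 -3.04  1.39] spin -0.0 F [ 0.3 -0.4  0.1] w 0.0523 t 28.425
```

```bash
python3 - <<'E'
from h import *
A=np.arange(-.3,.8,.05)
for n,c in(("e_side","side"),("g_side","side"),("g_top","top")):
    im=cv2.imread(f"pics/{n}.png").astype(np.float32)
    for r,z in((.032,.0175),(.036,.0175),(.046,.0175)):
        P=W if 0 else jack(JX,JY,JA,boss(np.c_[r*np.cos(A),r*np.sin(A),0*A+z]))
        q=proj(c,P).astype(np.float32).reshape(1,-1,2)
        v=cv2.remap(im,q,None,cv2.INTER_CUBIC)[0]
        print(n,r,v[:,2].astype(int).tolist())
print(A.round(2).tolist())
E
```

```text
e_side 0.032 [146, 165, 187, 207, 224, 225, 216, 193, 152, 105, 83, 89, 112, 145, 179, 194, 196, 182, 170, 147, 126, 106]
e_side 0.036 [228, 226, 226, 224, 219, 216, 205, 193, 157, 118, 95, 95, 108, 122, 143, 154, 159, 160, 162, 163, 157, 138]
e_side 0.046 [145, 173, 196, 185, 155, 159, 190, 186, 134, 77, 66, 96, 120, 134, 170, 199, 203, 180, 179, 196, 205, 196]
g_side 0.032 [152, 173, 188, 199, 211, 215, 211, 189, 146, 100, 82, 93, 114, 142, 171, 184, 185, 171, 159, 140, 121, 103]
g_side 0.036 [218, 216, 217, 216, 209, 204, 195, 182, 148, 114, 97, 102, 115, 126, 145, 159, 165, 167, 170, 173, 166, 143]
g_side 0.046 [178, 184, 211, 199, 166, 171, 205, 201, 145, 81, 69, 102, 128, 143, 184, 216, 221, 195, 193, 212, 222, 214]
g_top 0.032 [94, 96, 95, 97, 99, 97, 97, 101, 100, 93, 90, 102, 109, 105, 100, 99, 101, 103, 103, 102, 101, 100]
g_top 0.036 [68, 70, 71, 73, 75, 76, 77, 84, 84, 76, 81, 99, 99, 82, 81, 84, 81, 82, 82, 76, 80, 89]
g_top 0.046 [221, 221, 192, 172, 222, 222, 209, 173, 221, 226, 155, 103, 178, 227, 214, 181, 213, 222, 213, 194, 217, 221]
[-0.3, -0.25, -0.2, -0.15, -0.1, -0.05, -0.0, 0.05, 0.1, 0.15, 0.2, 0.25, 0.3, 0.35, 0.4, 0.45, 0.5, 0.55, 0.6, 0.65, 0.7, 0.75]
```

```bash
python3 - <<'E'
from h import *
a=cv2.imread("pics/top0.png");g=cv2.cvtColor(a,cv2.COLOR_BGR2GRAY)
def ring(g,u,v,w,h,th):
    t=(g[v:v+h,u:u+w]>th).astype(np.uint8);n,l,s,_=cv2.connectedComponentsWithStats(t);i=1+np.argmax(s[1:,4]);p=np.argwhere(l==i)[:,::-1].astype(np.float32)
    hull=cv2.convexHull(p);e=cv2.fitEllipse(hull);return np.round(np.array(e[0])+[u,v],1),np.round(e[1],1)
for th in(130,145,160,175):
    try:
        p,s=ring(g,212,273,26,24,th);print("sleeve",th,p,s,onz("top",p,.064).round(4))
    except Exception as e:print(th,"x")
for th in(150,165,180,195):
    p,s=ring(g,328,201,24,24,th);print("shoulder",th,p,s,onz("top",p,.02).round(4))
gs=cv2.cvtColor(cv2.imread("pics/side0.png"),cv2.COLOR_BGR2GRAY)
for th in(130,145,160):
    p,s=ring(gs,254,203,18,12,th);print("side sleeve",th,p,s,onz("side",p,.064).round(4))
for th in(150,165,180):
    p,s=ring(gs,358,248,28,16,th);print("side shoulder",th,p,s,onz("side",p,.02).round(4))
E
```

```text
sleeve 130 [223.5 284.6] [14.5 15.2] [0.5073 0.2396 0.064 ]
sleeve 145 [223.5 284.7] [13.8 14.6] [0.5071 0.2396 0.064 ]
sleeve 160 [223.6 284.6] [13.4 14. ] [0.5073 0.2394 0.064 ]
sleeve 175 [224.5 284.5] [11.4 11.4] [0.5074 0.2375 0.064 ]
shoulder 150 [339.5 212.9] [20.1 21.3] [ 0.6588 -0.0048  0.02  ]
shoulder 165 [339.5 213.1] [19.1 19.4] [ 0.6583 -0.0048  0.02  ]
shoulder 180 [339.5 213.1] [17.9 18.8] [ 0.6583 -0.0048  0.02  ]
shoulder 195 [340.7 218.8] [ 4.6 11. ] [ 0.6457 -0.0071  0.02  ]
side sleeve 130 [262.4 209.4] [ 6.9 11.9] [0.507  0.2374 0.064 ]
side sleeve 145 [258.  208.8] [1.8 5.4] [0.4991 0.2455 0.064 ]Traceback (most recent call last):
  File "<stdin>", line 14, in <module>
  File "<stdin>", line 5, in ring
cv2.error: OpenCV(4.12.0) /io/opencv/modules/imgproc/src/shapedescr.cpp:361: error: (-201:Incorrect size of input array) There should be at least 5 points to fit the ellipse in function 'fitEllipseNoDirect'
```

```bash
python3 -m handwheel '[{"grip":-0.3,"travel":[0.02,-1,0.5],"spin":0},{"grip":-0.3,"travel":[0,-1,0.5],"spin":0},{"grip":-0.3,"travel":[0,-1,0.4],"spin":0},{"grip":-0.3,"travel":[0,0,0],"spin":0}]' 20 |tail -5
python3 -c "
from h import *
need([.507,.2385,.054],-9.5)"
```

```text
tcp_pos: [0.5062, 0.2375, 0.1979]
eef_rot: [179.9, 0.1, -9.4]
contact_force: [-0.2, -0.5, 0.8]
gripper_width: 0.0571
gripper_force: 0.0
units [ 0.02 -0.04  5.76] spin 0.02 F [-0.2 -0.5  0.8] w 0.0571 t 28.925
```

```bash
python3 -m handwheel '[{"grip":-0.3,"travel":[0.02,-0.04,0.9],"spin":0},{"grip":-0.3,"travel":[0,0,0.9],"spin":0},{"grip":-0.3,"travel":[0,0,0.9],"spin":0},{"grip":-0.3,"travel":[0,0,0.9],"spin":0},{"grip":-0.3,"travel":[0,0,0.8],"spin":0},{"grip":-0.3,"travel":[0,0,0.8],"spin":0},{"grip":-0.3,"travel":[0,0,0.56],"spin":0},{"grip":-0.3,"travel":[0,0,0],"spin":0}]' |tail -5
python3 -m handwheel '[{"grip":1,"travel":[0,0,0],"spin":0},{"grip":1,"travel":[0,0,0],"spin":0},{"grip":1,"travel":[0,0,0],"spin":0},{"grip":1,"travel":[0,0,0],"spin":0},{"grip":1,"travel":[0,0,0],"spin":0}]' 20 |tail -5
```

```text
tcp_pos: [0.5066, 0.2361, 0.0548]
eef_rot: [179.9, 0.1, -9.5]
contact_force: [0.4, -0.9, 0.1]
gripper_width: 0.0571
gripper_force: 0.0
tcp_pos: [0.5075, 0.2368, 0.0564]
eef_rot: [-179.9, -0.1, -9.5]
contact_force: [-0.5, 0.1, 4.7]
gripper_width: 0.032
gripper_force: 20.0
```

```bash
python3 -m handwheel '[{"grip":1,"travel":[0,0,-0.6],"spin":0},{"grip":1,"travel":[0,0,-0.9],"spin":0},{"grip":1,"travel":[0,0,-1],"spin":0},{"grip":1,"travel":[0,0,-1],"spin":0},{"grip":1,"travel":[0,0,-0.9],"spin":0}]' |tail -5
python3 -m handwheel '[{"grip":1,"travel":[0.95,0.1,0],"spin":0},{"grip":1,"travel":[0.95,0.1,0],"spin":0},{"grip":1,"travel":[0.95,0.1,0],"spin":0},{"grip":1,"travel":[0.95,0.1,0],"spin":0},{"grip":1,"travel":[0.95,0.1,0],"spin":0},{"grip":1,"travel":[0.95,0.1,0],"spin":0}]' |tail -5
python3 -m handwheel '[{"grip":1,"travel":[0.2,0.9,0],"spin":0},{"grip":1,"travel":[0.2,0.9,0],"spin":0},{"grip":1,"travel":[0.2,0.9,0],"spin":0},{"grip":1,"travel":[0.2,0.9,0],"spin":0},{"grip":1,"travel":[0.2,0.9,0],"spin":0},{"grip":1,"travel":[0.2,0.9,0],"spin":0},{"grip":1,"travel":[0.2,0.9,0],"spin":0},{"grip":1,"travel":[0.2,0.9,0],"spin":0}]' |tail -5
python3 - <<'E'
from h import *
need([.658,-.0075,.125],-9.5)
E
```

```text
tcp_pos: [0.5068, 0.2361, 0.1674]
eef_rot: [-180.0, 0.0, -9.5]
contact_force: [-0.4, -0.4, -1.7]
gripper_width: 0.0316
gripper_force: 20.0
tcp_pos: [0.6454, 0.1976, 0.1663]
eef_rot: [180.0, 0.0, -9.5]
contact_force: [-0.2, -0.4, -1.2]
gripper_width: 0.0317
gripper_force: 20.0
tcp_pos: [0.655, 0.0124, 0.1658]
eef_rot: [180.0, 0.0, -9.5]
contact_force: [-0.3, -0.7, -2.5]
gripper_width: 0.0315
gripper_force: 20.0
units [0.25 0.76 1.63] spin 0.0 F [-0.3 -0.7 -2.5] w 0.0315 t 32.925
```

```bash
python3 -m handwheel '[{"grip":1,"travel":[0.12,0.76,0],"spin":0},{"grip":1,"travel":[0.13,0,0.8],"spin":0},{"grip":1,"travel":[0,0,0.8],"spin":0},{"grip":1,"travel":[0,0,0],"spin":0},{"grip":1,"travel":[0,0,0],"spin":0}]' |tail -5
python3 - <<'E'
from h import *
need([.658,-.0075,.125],-9.5)
im=viewer.capture("side");cv2.imwrite("pics/s.png",im[:,:,::-1]);g=cv2.cvtColor(im,cv2.COLOR_RGB2GRAY)
for p in([.6582,-.0075,.069],[.6582,-.0075,.0605],[.6582,-.0075,.05],[.6582,-.0075,.035]):
    u,v=proj("side",p)[0].round(1);r=int(round(v));print(u,v,g[r,int(u)-16:int(u)+17].tolist())
E
```

```text
tcp_pos: [0.6584, -0.006, 0.1266]
eef_rot: [180.0, -0.0, -9.5]
contact_force: [-0.6, -0.0, -1.6]
gripper_width: 0.0317
gripper_force: 20.0
units [-0.01  0.06  0.06] spin 0.0 F [-0.6 -0.  -1.6] w 0.0317 t 33.55
372.8 237.0 [96, 95, 95, 90, 90, 94, 96, 94, 85, 80, 87, 94, 96, 98, 100, 101, 102, 99, 98, 99, 97, 94, 90, 87, 92, 96, 99, 100, 103, 104, 103, 106, 107]
372.6 240.3 [87, 86, 89, 89, 87, 85, 85, 84, 82, 77, 72, 62, 60, 71, 84, 93, 93, 91, 91, 86, 93, 96, 99, 98, 97, 93, 92, 93, 98, 102, 102, 103, 102]
372.3 244.3 [83, 87, 89, 89, 89, 89, 86, 81, 79, 75, 65, 71, 75, 94, 100, 107, 112, 107, 101, 93, 93, 109, 118, 109, 106, 104, 103, 108, 109, 109, 111, 109, 107]
372.0 250.0 [73, 73, 73, 74, 72, 72, 74, 73, 71, 71, 74, 78, 83, 93, 97, 100, 100, 99, 98, 96, 100, 111, 128, 130, 129, 129, 126, 112, 92, 91, 93, 93, 93]
```

```bash
python3 -m handwheel '[{"grip":1,"travel":[0,0.03,0.3],"spin":0},{"grip":1,"travel":[0,0,0.3],"spin":0},{"grip":1,"travel":[0,0,0.2],"spin":0},{"grip":1,"travel":[0,0,0],"spin":0}]' |tail -5
```

```text
tcp_pos: [0.6574, -0.0066, 0.1051]
eef_rot: [180.0, 0.1, -9.5]
contact_force: [-0.2, 0.6, -1.1]
gripper_width: 0.0322
gripper_force: 20.0
```

```bash
python3 -m handwheel '[{"grip":1,"travel":[0,0,0.4],"spin":0},{"grip":1,"travel":[0,0,0.4],"spin":0},{"grip":1,"travel":[0,0,0],"spin":0}]' |tail -5;python3 -m handwheel '[{"grip":1,"travel":[0,0,0.3],"spin":0},{"grip":1,"travel":[0,0,0.1],"spin":0},{"grip":1,"travel":[0,0,0],"spin":0}]' |tail -5
```

```text
tcp_pos: [0.6569, -0.0067, 0.0844]
eef_rot: [180.0, 0.1, -9.5]
contact_force: [-0.0, -0.5, -0.7]
gripper_width: 0.0317
gripper_force: 20.0
tcp_pos: [0.6583, -0.0065, 0.0765]
eef_rot: [-180.0, -0.1, -9.5]
contact_force: [-1.0, -0.5, 3.7]
gripper_width: 0.0317
gripper_force: 20.0
```

```bash
python3 -m handwheel '[{"grip":1,"travel":[0,0,0.15],"spin":0},{"grip":1,"travel":[0,0,0.1],"spin":0},{"grip":1,"travel":[0,0,0],"spin":0}]' |tail -5;python3 -m handwheel '[{"grip":-0.2,"travel":[0,0,0],"spin":0},{"grip":-0.2,"travel":[0,0,0],"spin":0},{"grip":-0.2,"travel":[0,0,0],"spin":0},{"grip":-0.2,"travel":[0,0,-0.6],"spin":0},{"grip":-0.2,"travel":[0,0,-1],"spin":0},{"grip":-0.2,"travel":[0,0,-1],"spin":0},{"grip":-0.2,"travel":[0,0,-1],"spin":0},{"grip":-0.2,"travel":[0,0,-1],"spin":0}]' |tail -5
python3 -m handwheel '[{"grip":-0.2,"travel":[0,0,-1],"spin":0},{"grip":-0.2,"travel":[0,-1,0],"spin":0},{"grip":-0.2,"travel":[0,-1,0],"spin":0},{"grip":-0.2,"travel":[0,-1,0],"spin":0},{"grip":-0.2,"travel":[0,-1,0],"spin":0},{"grip":-0.2,"travel":[0,-1,0],"spin":0},{"grip":-0.2,"travel":[0,-1,0],"spin":0},{"grip":-0.2,"travel":[0,-1,0],"spin":0}]' |tail -5
python3 - <<'E'
from h import *
im=viewer.capture("side");cv2.imwrite("pics/z.png",im[:,:,::-1]);a=cv2.imread("pics/side0.png")
g=cv2.cvtColor(im,cv2.COLOR_RGB2GRAY)
for z in(.10,.09,.084,.07,.052,.03):
    u,v=proj("side",[.658,-.0066,z])[0].round(1);r=int(round(v));print(z,u,v,g[r,int(u)-14:int(u)+15].tolist())
print("col",g[218:268,372].tolist())
gg=cv2.imread("pics/g_side.png");b=im[:,:,::-1]
print("jackhead diff",np.abs(gg[200:250,295:342].astype(int)-b[200:250,295:342]).mean())
# other objects unmoved, compare with the start (top)
t=viewer.capture("top")[:,:,::-1];t0=cv2.imread("pics/top0.png")
for n,(u,v) in dict(rule=(452,283),folder=(428,217),shortsl=(183,235)).items(): print(n,np.abs(t[v:v+30,u:u+30].astype(int)-t0[v:v+30,u:u+30]).mean().round(1))
E
```

```text
tcp_pos: [0.6609, -0.0062, 0.0744]
eef_rot: [-179.9, -0.4, -9.4]
contact_force: [-4.6, 2.1, 24.3]
gripper_width: 0.0318
gripper_force: 20.0
tcp_pos: [0.6579, -0.0066, 0.1864]
eef_rot: [-180.0, -0.0, -9.5]
contact_force: [0.9, -0.3, 1.0]
gripper_width: 0.0526
gripper_force: 0.0
tcp_pos: [0.6869, 0.1678, 0.2095]
eef_rot: [180.0, 0.0, -9.5]
contact_force: [-0.8, -0.2, 0.3]
gripper_width: 0.0529
gripper_force: 0.0
0.1 373.2 224.7 [89, 88, 89, 88, 76, 61, 73, 96, 94, 93, 95, 101, 102, 100, 104, 103, 103, 102, 101, 101, 99, 104, 108, 109, 107, 104, 106, 106, 101]
0.09 373.0 228.7 [105, 106, 106, 106, 107, 106, 113, 135, 167, 168, 142, 130, 129, 130, 131, 136, 144, 159, 160, 145, 105, 95, 95, 96, 98, 100, 102, 104, 106]
0.084 372.8 231.0 [105, 106, 106, 106, 107, 107, 106, 132, 175, 166, 111, 93, 97, 98, 99, 98, 94, 92, 98, 140, 181, 160, 89, 89, 94, 99, 100, 100, 101]
0.07 372.5 236.5 [103, 96, 92, 93, 95, 100, 91, 76, 88, 92, 94, 96, 97, 99, 99, 98, 96, 97, 95, 94, 93, 91, 91, 95, 96, 99, 103, 104, 103]
0.052 372.1 243.4 [55, 68, 96, 95, 91, 89, 90, 83, 90, 93, 96, 97, 99, 101, 99, 98, 99, 95, 94, 92, 88, 97, 104, 113, 122, 105, 107, 109, 108]
0.03 371.5 251.7 [144, 144, 144, 144, 144, 147, 148, 119, 88, 91, 95, 97, 97, 101, 101, 97, 96, 97, 95, 92, 94, 119, 149, 144, 142, 143, 143, 139, 120]
col [109, 106, 102, 104, 105, 104, 102, 100, 99, 136, 158, 130, 99, 99, 100, 132, 157, 131, 99, 100, 99, 100, 99, 99, 99, 99, 99, 99, 99, 99, 98, 98, 98, 97, 97, 98, 97, 97, 96, 97, 97, 106, 113, 106, 98, 127, 146, 146, 145, 143]
jackhead diff 6.282978723404256
rule 14.5
folder 16.0
shortsl 13.0
```

```bash
python3 - <<'E'
from h import *
A=np.arange(0,.45,.05)
im=cv2.imread("pics/z.png").astype(np.float32)
for r in(.032,.046):
    q=proj("side",jack(JX,JY,JA,boss(np.c_[r*np.cos(A),r*np.sin(A),0*A+.0175]))).astype(np.float32).reshape(1,-1,2)
    print(r,cv2.remap(im,q,None,cv2.INTER_CUBIC)[0][:,2].astype(int).tolist())
def mt(a,b,u,v,w,h):
    r=cv2.matchTemplate(b[v-12:v+h+12,u-12:u+w+12],a[v:v+h,u:u+w],cv2.TM_CCOEFF_NORMED);_,m,_,l=cv2.minMaxLoc(r);return round(m,3),(l[0]-12,l[1]-12)
a=cv2.imread("pics/side0.png");b=cv2.imread("pics/z.png")
for n,k in dict(post=(299,236,20,18),shortsl=(276,194,10,20),rule=(320,355,64,34),folder=(414,316,40,30),spool=(300,184,20,20)).items():print(n,mt(a,b,*k))
E
```

```text
0.032 [102, 93, 80, 72, 75, 85, 94, 99, 101]
0.046 [205, 202, 146, 81, 67, 101, 128, 142, 184]
post (0.879, (-1, 1))
shortsl (0.917, (0, 0))
rule (0.999, (0, 0))
folder (1.0, (0, 0))
spool (0.988, (0, 0))
```

```bash
python3 -c "
from plant import close_job
print(close_job())"
```

```text
the job is handed in; nothing more can be done
None
```

The job is handed in. The lever went back to its stop after swinging loose, the pointer lines up with the setting tab to within about 0.03 rad, and the taller sleeve is fully down on the pin. The tab, shorter sleeve, spool, rule and folder show no shift in the side camera; I did not compare the wax. The hand-in call gave no pass/fail verdict.

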